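# Show a piston to the inspection camera

### The job

Take the larger of the two pistons out of the open tool-chest drawer, then push the drawer fully shut with the other piston left standing in it. Finish holding the piston in the air in front of the inspection camera, crown up and level, with the middle of its pin bore on the lens axis about 120 mm from the lens and the bore pointed straight at the lens; do not touch the camera or its stand, leave the other things on the bench alone, and keep the piston gripped and still when the program ends.

Things in the scene. Friction and masses are not known exactly. Their poses are not given: they have to be found in the camera images.
- piston: larger piston, aluminium, 58 mm across, 52 mm tall, 0.15 to 0.25 kg, standing crown up in the left or right half of the drawer. Origin: centre of underside; z up; x along the pin bore (same after a half turn about z). Top 22 mm: full cylinder with 3 dark rings; below it the skirts (+y, -y) keep the 58 mm down to the underside, the +x, -x sides are flats 7 mm set back where the 16 mm bore opens
- piston_bore (a point): middle of the larger piston's pin bore: on the piston's axis, 19 mm above its underside and 33 mm below the crown; axes as the piston's
- small_piston: the smaller piston, same make, 42 mm in diameter and 38 mm tall, standing in the other half of the drawer, about 150 mm away; origin and axes as for the larger; it stays in the drawer
- chest: red steel bench-top tool chest, fixed, 360 mm wide (y), 280 mm deep (x), 140 mm high. Origin: at bench height, below the middle of its front face; x points into the chest, away from the robot, z up. The upper drawer opens towards -x; the lower one is fixed shut
- drawer (a joint): how far the upper drawer is out, m: 0 fully shut, 0.24 at most; moves stiffly (2.5 N plus 12 N per m/s), stays where left. Inside 324 mm wide; floor 68 mm and side walls 110 mm above the bench; front panel 12 mm thick, 344 mm wide, 63 to 129 mm above the bench, its inner face 2 mm behind the chest's front face when shut
- drawer_pull (a point): middle of the outermost edge of the upper drawer's pull, an aluminium bar as wide as the drawer front, 107 to 125 mm above the bench, 13 mm out from the front panel; moves with the drawer; axes as the chest's. With the drawer shut it is 23 mm in front of the chest's front face. May be pushed anywhere
- stand: the inspection camera's stand, fixed: a 75 mm square dark foot 22 mm thick and a 14 mm steel post up to 280 mm, left or right of the chest. Origin: on the bench, 30 mm in front of the post (on the lens side); x as the lens's
- lens (a point): centre of the camera's front glass, 170 to 230 mm above the bench. The lens axis is level; the camera looks along -x of this frame, so the bore belongs at x = -0.12, y = 0, z = 0 in it; z is up. Behind the lens: a black barrel 41 mm across, 60 mm long, on a 34 mm clamp at the post
- oil_bottle: closed grey plastic oil bottle with a black cap, 52 x 90 mm, 192 mm tall, standing on the other side of the chest from the camera; origin: centre of its underside
- wrench: a steel wrench lying on the bench; origin: its middle, underside
Mind the look-alikes: they are no part of the job. Leave any purple or turquoise look-alike of the piston alone.

How it is judged:
On the way, in this order (a step that is already met when the one before it is completed fails the run):
1. the larger piston is lifted out of the open drawer (its underside more than 120 mm above the bench) (height (world z) of piston above 0.12 m and contact force between piston and the fingers above 1 N), for 0.1 s.
2. the drawer is fully shut (within 6 mm), the larger piston not in it (value of joint drawer below 0.006 m and (x of piston in the frame of chest below -0.03 m or height (world z) of piston above 0.135 m)), for 0.2 s.
At the end, for the whole second after the job is handed in: Drawer shut within 6 mm, smaller piston standing in it. Larger piston held still (under 20 mm/s) by the gripper alone, middle of its bore 90 to 150 mm before the lens, within 15 mm of the lens axis sideways and in height, bore within 0.2 rad of the lens axis, crown up within 0.2 rad (value of joint drawer below 0.006 m and x of piston_bore in the frame of lens between -0.15 and -0.09 m and y of piston_bore in the frame of lens between -0.015 and 0.015 m and z of piston_bore in the frame of lens between -0.015 and 0.015 m and angle between the x axis of piston and the x axis of lens, either way round below 0.2 rad and angle between each of piston, small_piston's own z axis and vertical below 0.2 rad and contact force between piston and the fingers above 2 N and contact force between piston and stand below 0.1 N and contact force between piston and oil_bottle below 0.1 N and linear speed of piston below 0.02 m/s and x of small_piston in the frame of chest above 0 m and z of small_piston in the frame of chest below 0.085 m); the arm keeps its last pose, push and grip.
It fails at once if the camera or its stand is touched (more than 2 N) (contact force between stand and the fingers above 2 N or contact force between stand and the arm above 2 N or contact force between stand and piston above 2 N).
It fails at once if the smaller piston is knocked over (tilted by more than 0.5 rad) or taken out of the drawer (angle between small_piston's own z axis and vertical above 0.5 rad or height (world z) of small_piston above 0.1 m).
It fails at once if the oil bottle or the wrench is shifted by more than 30 mm (distance of any of oil_bottle, wrench from where it was at the start of the episode above 0.03 m).
It also fails if it takes over 45 s, if anything falls off the work surface, if the arm or the gripper's body presses on something with over 40 N, if the wrist force passes 120 N, or if a joint passes its speed limit or range.

### The arm

A 6-joint arm with a two-finger parallel gripper is mounted at the origin on the work surface. World frame = base frame: x ahead of the robot, y to its left, z up, the work surface at z = 0. Lengths are in m, angles in rad, forces in N, time in s.
With the tool pointing down it reaches from about 0.25 to 0.775 m from the base axis. Payload 4 kg.
Tool frame: the origin (TCP) lies on the centre line of the jaws, within the pads' length; the fingertips stand 14 mm ahead of it and the grasp point (between the pads) lies 5 mm behind it (robot.tcp_to_tips is the distance from the TCP to the fingertips, in m); z points along the fingers, y is the line along which they close (so a half turn about z gives the same grasp; the last joint's range is limited). The gripper opens to 94 mm and grips with 3 to 60 N. Pads are 16 mm wide; open, the fingers measure 119 mm over their backs; the gripper's body (75 mm by 177 mm) begins 78 mm behind the grasp point.
Start: joints at [1.202, 0.087, 1.371, -0, 1.684, -0.103], TCP at [0.144, 0.531, 0.22] pointing down, gripper open.
Joint ranges: [-3.1, 3.1], [-0.76, 2.03], [0.27, 2.55], [-1.08, 4.22], [0.17, 2.65], [-2.57, 2.57]. Speed limits (rad/s): [2.79, 2.79, 3.14, 3.14, 3.14, 3.14].

### API

Orientations are given as [roll, pitch, yaw] about the fixed x, y, z axes, in that order (R = Rz(yaw) Ry(pitch) Rx(roll)).
In Python, from bench import robot gives the robot as it stands.
- The arm moves only by the tool carry_out, never from a script. Its argument "increments" is a list of rows, each a list of 3 entries, a list of its own where there are three numbers: the closure in counts, from 0 (fully open) to 255 (shut), then the shift along the tool's x, y, z in mm, then the turn about the tool's z in degrees. In form: [[fingers, [dx, dy, dz], twist], ...]. A call has 1 to 8 rows; each row shifts and turns the commanded pose from where the row before left it, along the tool's axes as they then stand; what a row does not reach is not made up. A row lasts 1/10 s, in which the tool goes at most 50 mm and 8.59 degrees, less where a joint would pass 70% of its speed; a pose out of reach is approached as far as the arm can. A call with a gripper value outside its range is refused whole. The fingers move at their own pace and stop on an object; the grip force is fixed at half the most. Time passes only in rows, so rows that do not move let the fingers close. It gives the time, the measured TCP pose, the force, the opening and the grip force at its end, in the units of the state.
- robot.get_obs(): the state, without advancing time (a new reading comes with each control period).
- robot.snapshot(name): name is "scene" or "side" or "wrist"; returns the picture (420x560x3 uint8, blue, green, red); there is no depth.
- robot.get_calibration(name): a dict with "vfov" (degrees; the focal length in pixels is half the picture's height over the tangent of half this angle, whatever the lens; pixels are square), "cx", "cy" (the principal point, pixels), "T" (4x4, takes a point from camera to world coordinates). Camera axes: x right, y down, z forward; pixel columns grow to the right and rows downward; lengths in m; the calibration is good to about 2 mm. A picture is of the moment at which its call begins: read the wrist's pose just before it. get_calibration takes no time and is no camera call; for the wrist camera it gives the pose at the moment of the call.
- robot.close_job(): hands the job in; it is judged then, once.
The state is a dict: "time": time; "joint_positions": joint angles; "qvel": joint speeds; "joint_torque": joint torques, N m; "tool_pos": TCP position; "ee_rot": TCP orientation; "wrist_force": force on the tool from outside, world axes, zero at the start; "wrist_torque": the same for the moment, N m; "width": finger opening in m; "finger_force": force on a finger pad.
Only numpy, scipy, OpenCV 4.12 (cv2) and the standard library are available. Lean on these libraries where they do the work, as an engineer would, in place of code of your own. Each camera call takes 0.05 s, during which the arm holds its last target. There are 200 camera calls.

## Working session

There is one attempt and no reset: what is moved stays moved. The work goes in short steps, Python scripts to look and compute and a tool call to move; the robot and the scene stay as the last step left them, time stands still between calls to the robot, and variables do not carry over. Pictures are saved under pics/ and viewed, at most 10 in all, crops included, and the job is handed in when it is done.

Besides the shell and the picture viewer there is one more tool, called after ">>>" as a command line: name --argument value ..., lists and objects as JSON in quotes. carry_out: Moves the arm, as the interface text tells. Its arguments: {"type":"object","properties":{"increments":{"type":"array","items":{"type":"array"}}},"required":["increments"]}

```bash
mkdir -p pics; ls; cat > h.py <<'E'
import numpy as np, cv2
from bench import robot
def cam(n):
    c=robot.get_calibration(n); f=210/np.tan(np.radians(c['vfov'])/2); return c,f
def ray(n,u,v,c=None):
    c,f=c or cam(n); T=np.array(c['T']); d=np.array([(u-c['cx'])/f,(v-c['cy'])/f,1.]); return T[:3,3],T[:3,:3]@d
def onz(n,u,v,z,c=None):
    o,d=ray(n,u,v,c); return o+d*(z-o[2])/d[2]
def proj(n,p,c=None):
    c,f=c or cam(n); T=np.array(c['T']); q=T[:3,:3].T@(np.array(p)-T[:3,3]); return q[0]/q[2]*f+c['cx'],q[1]/q[2]*f+c['cy']
def tri(a,b):
    (o1,d1),(o2,d2)=a,b
    s=np.linalg.lstsq(np.c_[d1,-d2],o2-o1,rcond=None)[0]
    p,q=o1+s[0]*d1,o2+s[1]*d2; return (p+q)/2,np.linalg.norm(p-q)
E
python3 - <<'E'
from h import *
print(robot.get_obs())
for n in ("scene","side","wrist"):
    c,f=cam(n); print(n,f,np.round(c['T'],3).tolist(),c['cx'],c['cy'])
    cv2.imwrite(f"pics/{n}0.png",robot.snapshot(n))
E
```

```text
pics
{'time': 0.0, 'joint_positions': array([ 1.20192420e+00,  8.79284124e-02,  1.37223418e+00, -2.90069190e-05,
        1.68361812e+00, -1.03112559e-01]), 'qvel': array([ 0.00173675,  0.00051884, -0.00060149,  0.00277387, -0.00040982,
        0.00174322]), 'joint_torque': array([ 1.16077435e-04, -3.40185177e+01, -3.02428222e+01,  7.16638472e-02,
        3.31637647e-02, -2.08216215e-04]), 'tool_pos': array([0.14428411, 0.53019509, 0.21832888]), 'ee_rot': array([-3.13941325e+00, -1.96540158e-04,  2.87582964e+00]), 'wrist_force': array([ 0.34005701,  0.50481073, -0.22448242]), 'wrist_torque': array([-0.02629834,  0.02556566,  0.00449296]), 'finger_force': 0.0, 'width': 0.09432322387505528}
scene 448.36680005871546 [[-0.828, 0.336, -0.448, 1.12], [0.56, 0.479, -0.676, 0.822], [-0.012, -0.811, -0.585, 0.861], [0.0, 0.0, 0.0, 1.0]] 274.33181958226675 206.252515940075
side 519.5108001220862 [[-0.03, 0.613, -0.79, 1.521], [0.999, 0.004, -0.035, 0.046], [-0.018, -0.79, -0.613, 0.853], [0.0, 0.0, 0.0, 1.0]] 283.0093450703923 211.20288595754084
wrist 359.78797301002015 [[0.262, 0.937, 0.23, 0.077], [0.965, -0.254, -0.065, 0.549], [-0.002, 0.239, -0.971, 0.384], [0.0, 0.0, 0.0, 1.0]] 277.6669933874941 213.03446834621877
```

View pics/scene0.png

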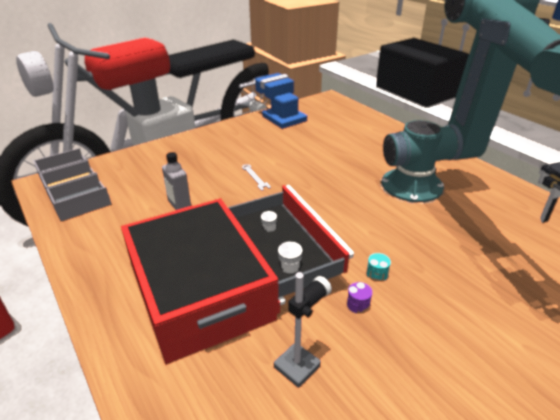

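View pics/side0.png

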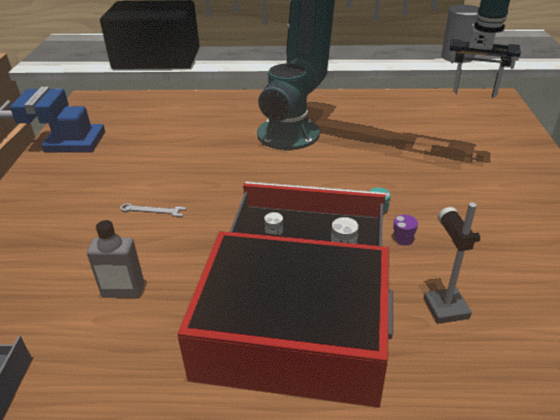

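The scene view shows the larger piston at about (290,258) and the smaller at (269,220). The turquoise look-alike is at (378,266), the purple one at (360,297) and the camera at (310,295). In the side view the pistons are at (345,232) and (274,224), the camera at (460,230). The white piston of greater diameter in the drawer fits the description; I'll confirm it in an enlarged crop.

```bash
python3 - <<'E'
import cv2,numpy as np
a=cv2.imread('pics/scene0.png')[190:340,225:375]; b=cv2.imread('pics/side0.png')[170:320,330:480]
f=lambda x:cv2.resize(x,(400,400),interpolation=cv2.INTER_CUBIC)
o=np.hstack([f(a),f(b)])
cv2.imwrite('pics/crop.png',o)
E
```

```text
(no output)
```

View pics/crop.png

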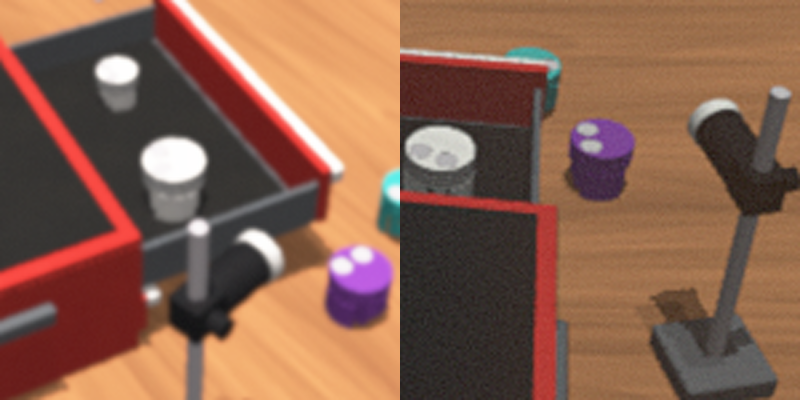

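```bash
python3 - <<'E'
from h import *
S=lambda x,y:(x/2.6667+225-.3,y/2.6667+190-.3); D=lambda x,y:((x-400)/2.6667+330-.3,y/2.6667+170-.3)
for nm,z,s,d in [("crown",.12,S(174,160),D(441,149)),("posttop",.28,S(199,222),D(779,93)),("lens",.2,S(264,252),D(712,118)),("small",.106,S(117,70),(273.5,219)),("drawer corner L top panel",.129,S(330,180),D(548,70)),("turq",.05,(378,260),(380,192)),("purple",.05,S(360,267),D(602,140))]:
    p,e=tri(ray("scene",*s),ray("side",*d)); print(nm,p.round(4),round(e,4),onz("scene",*s,z).round(4),onz("side",*d,z).round(4))
for nm,n,u,v,z in [("chest top front L side","side",*D(548,210),.14),("chest top frontL scene","scene",*S(135,235),.14),("chest FR side","side",224,238,.14),("chest FR scene","scene",*S(0,45),.14),("panel end R side","side",246,185,.129),("panel endR scene","scene",286,188,.129),
 ("foot1","side",*D(652,332),.022),("foot2","side",*D(688,398),.022),("foot3","side",*D(773,380),.022),("foot4","side",*D(735,320),.022),("bottle","side",118,240,.15),("lensfront?","side",0,0,.2)]:
    print(nm,onz(n,u,v,z).round(4))
E
```

```text
crown [0.6247 0.1427 0.1194] 0.0032 [0.6233 0.1417 0.12  ] [0.6278 0.143  0.12  ]
posttop [0.7577 0.354  0.2809] 0.006 [0.7539 0.3506 0.28  ] [0.7612 0.3544 0.28  ]
lens [0.6829 0.3399 0.1986] 0.0028 [0.6823 0.3397 0.2   ] [0.6868 0.3393 0.2   ]
small [ 0.5822 -0.0191  0.1046] 0.0056 [ 0.5801 -0.0207  0.106 ] [ 0.5882 -0.018   0.106 ]
drawer corner L top panel [0.5218 0.245  0.1219] 0.0039 [0.5299 0.2523 0.129 ] [0.5284 0.2428 0.129 ]
turq [0.418  0.2503 0.0604] 0.0013 [0.4096 0.2434 0.05  ] [0.4024 0.2529 0.05  ]
purple [0.5275 0.2988 0.0525] 0.0053 [0.5227 0.2952 0.05  ] [0.5284 0.2999 0.05  ]
chest top front L side [0.7251 0.2173 0.14  ]
chest top frontL scene [0.7193 0.2187 0.14  ]
chest FR side [ 0.6955 -0.1166  0.14  ]
chest FR scene [ 0.6797 -0.0877  0.14  ]
panel end R side [ 0.4848 -0.0891  0.129 ]
panel endR scene [ 0.4787 -0.0799  0.129 ]
foot1 [0.7396 0.3108 0.022 ]
foot2 [0.8079 0.3256 0.022 ]
foot3 [0.7889 0.3948 0.022 ]
foot4 [0.7255 0.3802 0.022 ]
bottle [ 0.7154 -0.3348  0.15  ]
lensfront? [-0.8504 -1.3026  0.2   ]
```

>>> carry_out --increments '[[0, [0, 0, -20], 8.5], [0, [0, 0, -20], 8.5], [0, [0, 0, -20], 8.5], [0, [0, 0, -20], 8.5], [0, [0, 0, 0], 8.5], [0, [0, 0, 0], 8.5], [0, [0, 0, 0], 8.5], [0, [0, 0, 0], 8.5]]'

```text
time: 0.95
tool_pos: [0.1444, 0.5306, 0.2991]
ee_rot: [-3.141, 0.001, 1.683]
wrist_force: [0.1, -0.5, -1.2]
width: 0.094
finger_force: 0.0
```

```bash
cat >> h.py <<'E'
from scipy.spatial.transform import Rotation as R
def pose():
    o=robot.get_obs(); return np.array(o['tool_pos']),R.from_euler('xyz',o['ee_rot']).as_matrix(),o
def plan(t,yaw=None):
    p,M,o=pose(); d=M.T@(np.array(t)-p)*1000
    print('t',round(o['time'],2),'tcp',p.round(4),'rpy',np.round(o['ee_rot'],3),'d mm',d.round(1),'width',round(o['width'],4),'F',np.round(o['wrist_force'],1),'ff',round(o['finger_force'],1))
    if yaw is not None: print('turn deg',np.degrees((-(yaw-o['ee_rot'][2])+np.pi)%(2*np.pi)-np.pi).round(1),'joints',o['joint_positions'].round(2))
E
python3 -c "
from h import *
plan([.55,.12,.30],1.47)"
```

```text
t 0.95 tcp [0.1444 0.5306 0.2991] rpy [-3.141e+00  1.000e-03  1.683e+00] d mm [-453.4  357.1   -0.8] width 0.094 F [ 0.1 -0.5 -1.2] ff 0.0
turn deg 12.2 joints [1.2  0.09 1.22 0.   1.84 1.09]
```

>>> carry_out --increments '[[0, [-32, 25, 0], 0], [0, [-32, 25, 0], 0], [0, [-32, 25, 0], 0], [0, [-32, 25, 0], 0], [0, [-32, 25, 0], 0], [0, [-32, 25, 0], 0], [0, [-32, 25, 0], 0], [0, [-32, 25, 0], 0]]'

```text
time: 1.75
tool_pos: [0.374, 0.2987, 0.2992]
ee_rot: [-3.141, 0.0, 1.689]
wrist_force: [-0.3, 1.1, 0.2]
width: 0.0939
finger_force: 0.0
```

>>> carry_out --increments '[[0, [-32, 26, 0], 0], [0, [-32, 26, 0], 0], [0, [-33, 26, 0], 0], [0, [-33, 26, 0], 0], [0, [-33, 26, 0], 0], [0, [-33, 26, 0], 6], [0, [0, 0, 0], 6], [0, [0, 0, 0], 0]]'

```text
time: 2.55
tool_pos: [0.5518, 0.1227, 0.2983]
ee_rot: [-3.139, 0.0, 1.478]
wrist_force: [-0.3, 0.8, 0.1]
width: 0.0936
finger_force: 0.0
```

```bash
python3 -c "
from h import *
plan([.55,.12,.30],1.47)
c=cam('wrist'); im=robot.snapshot('wrist'); import pickle; pickle.dump(c,open('w1.pkl','wb'))
cv2.imwrite('pics/w1.png',im)
for p in ([.625,.143,.12],[.583,-.019,.106],[.683,.34,.2]): print(proj('wrist',p,c))"
```

```text
t 2.55 tcp [0.5518 0.1227 0.2983] rpy [-3.139  0.     1.478] d mm [-2.9 -1.5 -1.7] width 0.0936 F [-0.3  0.8  0.1] ff 0.0
turn deg 0.4 joints [0.12 0.12 1.18 0.   1.84 0.21]
(np.float64(352.5998961596433), np.float64(169.5977833315902))
(np.float64(318.27115067237423), np.float64(317.5295119345213))
(np.float64(460.8543454327647), np.float64(-146.475742778351))
```

View pics/w1.png

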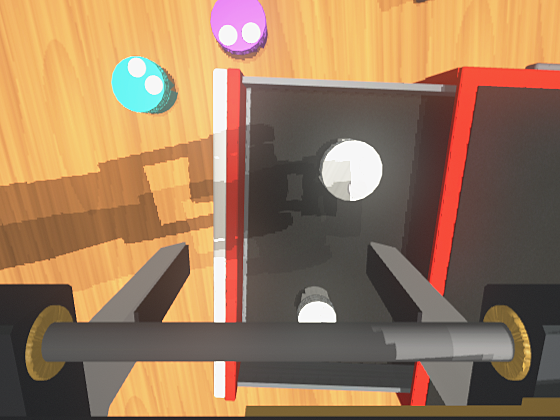

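The crown is at pixel (351.5,170), within 1 px of the predicted point. The small piston is at (317,310), the pull edge at u≈215, and the chest's front top edge runs from (463,68) to (430,310). The purple and turquoise look-alikes are at the upper left, outside the drawer.

```bash
python3 - <<'E'
from h import *
import pickle; c=pickle.load(open('w1.pkl','rb'))
im=cv2.imread('pics/w1.png')
g=(im.min(2)>105).astype(np.uint8); g[:, :300]=0; g[:100]=0; g[230:]=0; g[:,410:]=0
k=max(cv2.findContours(g,0,2)[0],key=cv2.contourArea); (u,v),r=cv2.minEnclosingCircle(k); print(u,v,r,onz('wrist',u,v,.12,c).round(4), 'diam', 2*r/c[1]*(c[0]['T'][2][3]-.12))
for nm,a,b,z in [("pull",(214,70),(216,400),.125),("panel inner",(242,70),(239,400),.129),("chestfront",(463,68),(430,305),.14)]:
    A,B=onz('wrist',*a,z,c),onz('wrist',*b,z,c); d=A-B; print(nm,A.round(4),B.round(4),np.arctan2(-d[0],d[1]).round(3))
print(onz('wrist',317,309,.106,c).round(4), onz('wrist',455,85,.11,c))
plan([.625,.1425,.3],1.47)
E
```

```text
350.0723876953125 168.24688720703125 32.56723403930664 [0.6227 0.1445 0.12  ] diam 0.06233227748965828
pull [0.5057 0.2432 0.125 ] [ 0.4615 -0.0993  0.125 ] -0.128
panel inner [0.5307 0.2403 0.129 ] [ 0.4879 -0.0982  0.129 ] -0.126
chestfront [0.7175 0.223  0.14  ] [0.6917 0.0047 0.14  ] -0.118
[ 0.5823 -0.0085  0.106 ] [0.7252288  0.21165635 0.11      ]
t 2.6 tcp [0.5513 0.1235 0.2988] rpy [-3.14  -0.     1.481] d mm [25.6 71.7 -1.3] width 0.0939 F [-0.6 -0.8  0.4] ff 0.0
turn deg 0.6 joints [0.12 0.12 1.18 0.   1.84 0.21]
```

>>> carry_out --increments '[[0, [13, 35, 0], 2], [0, [13, 35, 0], 0], [0, [0, 0, 35], 0], [0, [0, 0, 35], 0], [0, [0, 0, 35], 0], [0, [0, 0, 0], 0], [0, [0, 0, 0], 0]]'

```text
time: 3.3
tool_pos: [0.6231, 0.1429, 0.1948]
ee_rot: [-3.141, 0.0, 1.447]
wrist_force: [-0.1, -0.8, 1.0]
width: 0.0943
finger_force: 0.0
```

```bash
python3 -c "
from h import *
plan([.624,.143,.104],1.445)
c=cam('wrist'); im=robot.snapshot('wrist')
cv2.imwrite('pics/w2.png',im)
print(proj('wrist',[.624,.143,.12],c))"
```

```text
t 3.3 tcp [0.6231 0.1429 0.1948] rpy [-3.141  0.     1.447] d mm [ 0.3  1.  90.8] width 0.0943 F [-0.1 -0.8  1. ] ff 0.0
turn deg 0.1 joints [0.14 0.29 1.18 0.   1.67 0.26]
(np.float64(279.47341262464204), np.float64(226.23131950557723))
```

View pics/w2.png

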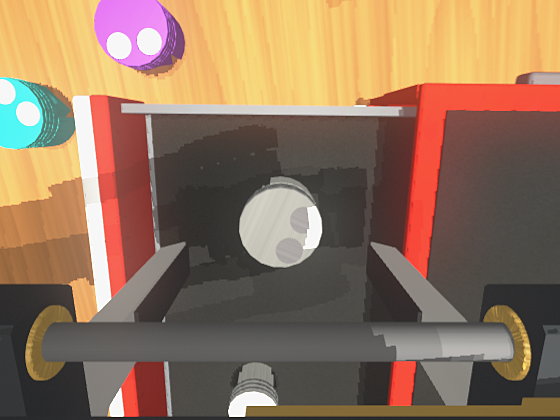

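The crown is centred at (280,226) between the fingers, matching the prediction. The valve pockets are at (301,219) and (289,250), which suggests a bore direction of about -0.5 rad. I'll descend and grip.

>>> carry_out --increments '[[0, [0, 1, 30], 0], [0, [0, 0, 30], 0], [0, [0, 0, 20], 0], [0, [0, 0, 11], 0], [0, [0, 0, 0], 0], [255, [0, 0, 0], 0], [255, [0, 0, 0], 0], [255, [0, 0, 0], 0]]'

```text
time: 4.15
tool_pos: [0.6257, 0.1421, 0.1055]
ee_rot: [3.138, -0.001, 1.445]
wrist_force: [0.5, 0.7, 0.3]
width: 0.0735
finger_force: 0.0
```

>>> carry_out --increments '[[255, [0, 0, 0], 0], [255, [0, 0, 0], 0], [255, [0, 0, 0], 0]]'

```text
time: 4.45
tool_pos: [0.6248, 0.142, 0.104]
ee_rot: [3.141, -0.0, 1.445]
wrist_force: [0.2, 0.4, 2.6]
width: 0.0578
finger_force: 30.0
```

>>> carry_out --increments '[[255, [0, 0, -10], 0], [255, [0, 0, -20], 0], [255, [0, 0, -30], 0], [255, [0, 0, -30], 0], [255, [0, 0, -20], 0], [255, [0, 0, -10], 0], [255, [0, 0, 0], 0], [255, [0, 0, 0], 0]]'

```text
time: 5.25
tool_pos: [0.6242, 0.1419, 0.2222]
ee_rot: [-3.14, 0.0, 1.445]
wrist_force: [-0.1, -0.6, -1.6]
width: 0.0575
finger_force: 30.0
```

>>> carry_out --increments '[[255, [-5, -15, 0], 0], [255, [-10, -30, 0], 0], [255, [-15, -30, 0], 0], [255, [-15, -30, 0], 0], [255, [-15, -30, 0], 0], [255, [-15, -30, 0], 0], [255, [-10, -25, 0], 0], [255, [0, -15, 0], 0]]'

```text
time: 6.05
tool_pos: [0.4079, 0.0826, 0.2216]
ee_rot: [-3.138, 0.001, 1.443]
wrist_force: [-0.0, -0.0, -1.9]
width: 0.0574
finger_force: 30.0
```

```bash
python3 -c "
from h import *
plan([.4836-.07*.992,.072+.07*.126,.117],1.445)
cv2.imwrite('pics/s2.png',robot.snapshot('side'));cv2.imwrite('pics/c2.png',robot.snapshot('scene'))
a=cv2.imread('pics/side0.png')
im=np.hstack([cv2.resize(cv2.imread('pics/c2.png')[130:330,210:410],(400,400)),cv2.resize(cv2.imread('pics/s2.png')[90:290,210:410],(400,400))]);cv2.imwrite('pics/m2.png',im)"
```

```text
t 6.05 tcp [0.4079 0.0826 0.2216] rpy [-3.138e+00  1.000e-03  1.443e+00] d mm [ -0.9   6.8 104.5] width 0.0574 F [-0.  -0.  -1.9] ff 30.0
turn deg -0.1 joints [ 0.06 -0.21  1.65 -0.    1.71  0.19]
```

View pics/m2.png

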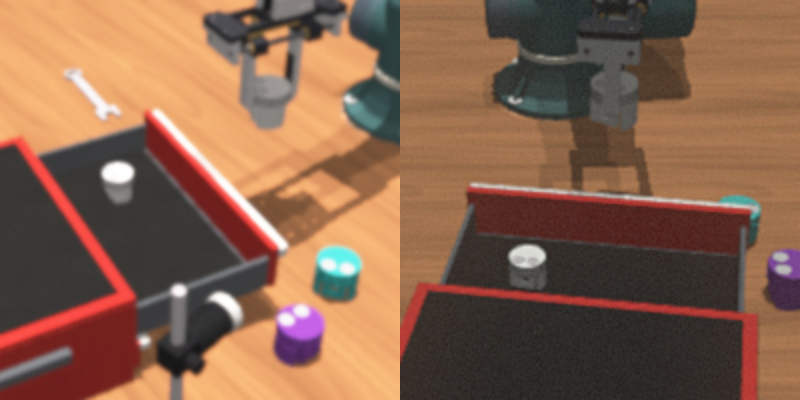

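The piston is held upright in front of the drawer and the small piston is still standing in it. Now I'll lower and push.

>>> carry_out --increments '[[255, [0, 0, 25], 0], [255, [0, 0, 30], 0], [255, [0, 0, 30], 0], [255, [0, 0, 20], 0], [255, [0, 0, 0], 0], [255, [0, 10, 0], 0], [255, [0, 10, 0], 0], [255, [0, 5, 0], 0]]'

```text
time: 6.95
tool_pos: [0.438, 0.0801, 0.12]
ee_rot: [3.138, -0.001, 1.444]
wrist_force: [-0.0, -0.5, -1.0]
width: 0.0577
finger_force: 30.0
```

>>> carry_out --increments '[[255, [0, 5, 0], 0], [255, [0, 5, 0], 0], [255, [0, 7, 0], 0], [255, [0, 10, 0], 0], [255, [0, 10, 0], 0], [255, [0, 10, 0], 0], [255, [0, 10, 0], 0], [255, [0, 10, 0], 0]]'

```text
time: 7.75
tool_pos: [0.5027, 0.0715, 0.1184]
ee_rot: [-3.141, 0.0, 1.444]
wrist_force: [-3.3, -0.4, 1.5]
width: 0.0573
finger_force: 33.7
```

>>> carry_out --increments '[[255, [0, 10, 0], 0], [255, [0, 10, 0], 0], [255, [0, 10, 0], 0], [255, [0, 10, 0], 0], [255, [0, 10, 0], 0], [255, [0, 10, 0], 0], [255, [0, 10, 0], 0], [255, [0, 10, 0], 0]]'

```text
time: 8.55
tool_pos: [0.5819, 0.0615, 0.1181]
ee_rot: [-3.141, 0.0, 1.445]
wrist_force: [-4.0, -2.4, -0.1]
width: 0.0576
finger_force: 33.7
```

```bash
python3 -c "
from h import *
m=np.array([.4836,.072])+.191*np.array([.992,-.126])
q=m-.042*np.array([.992,-.126]); plan([*q,.117],1.445)"
```

```text
t 8.55 tcp [0.5819 0.0615 0.1181] rpy [-3.141  0.     1.445] d mm [-1.9 50.2  1.1] width 0.0576 F [-4.  -2.4 -0.1] ff 33.7
turn deg -0.0 joints [ 0.01  0.21  1.44 -0.    1.5   0.13]
```

Pushing works, with about 50 mm left. I'll stop when the force rises.

>>> carry_out --increments '[[255, [0, 10, 0], 0], [255, [0, 10, 0], 0], [255, [0, 10, 0], 0], [255, [0, 8, 0], 0], [255, [0, 4, 0], 0], [255, [0, 3, 0], 0]]'

```text
time: 9.15
tool_pos: [0.6263, 0.0564, 0.1182]
ee_rot: [-3.141, -0.001, 1.445]
wrist_force: [-2.8, -0.9, -2.1]
width: 0.0571
finger_force: 32.9
```

>>> carry_out --increments '[[255, [0, 2, 0], 0], [255, [0, 2, 0], 0], [255, [0, 0, 0], 0]]'

```text
time: 9.45
tool_pos: [0.6297, 0.0559, 0.1183]
ee_rot: [-3.141, -0.0, 1.445]
wrist_force: [-2.4, -0.8, -2.3]
width: 0.0575
finger_force: 32.6
```

>>> carry_out --increments '[[255, [0, 2, 0], 0], [255, [0, 2, 0], 0], [255, [0, 0, 0], 0]]'

```text
time: 9.75
tool_pos: [0.6298, 0.0559, 0.1186]
ee_rot: [-3.132, 0.0, 1.445]
wrist_force: [-13.3, 0.0, 3.2]
width: 0.0574
finger_force: 43.7
```

>>> carry_out --increments '[[255, [0, 2, 0], 0], [255, [0, 1, 0], 0], [255, [0, 0, 0], 0]]'

```text
time: 10.05
tool_pos: [0.6299, 0.0558, 0.1188]
ee_rot: [-3.125, 0.001, 1.445]
wrist_force: [-21.6, 1.3, 7.8]
width: 0.0574
finger_force: 51.9
```

The force rises without motion, so the drawer is shut. I'll back off, raise, and go in front of the camera.

>>> carry_out --increments '[[255, [0, -10, 0], 0], [255, [0, -15, 0], 0], [255, [0, -25, 0], 0], [255, [0, -30, 0], 0], [255, [0, -30, -15], -8], [255, [0, -20, -25], -8], [255, [0, 0, -30], -8], [255, [0, 0, -20], -8]]'

```text
time: 10.85
tool_pos: [0.509, 0.0689, 0.2122]
ee_rot: [3.133, 0.003, 2.01]
wrist_force: [1.1, -0.3, -0.9]
width: 0.0576
finger_force: 30.0
```

>>> carry_out --increments '[[255, [0, 0, -10], -8], [255, [0, 0, 0], 0]]'

```text
time: 11.05
tool_pos: [0.5098, 0.0687, 0.222]
ee_rot: [3.133, 0.004, 2.143]
wrist_force: [0.5, -0.4, -1.8]
width: 0.0572
finger_force: 30.0
```

```bash
python3 -c "
from h import *
plan([.526,.308,.216],2.145)"
```

```text
t 11.05 tcp [0.5098 0.0687 0.222 ] rpy [3.133 0.004 2.143] d mm [192.5 143.1   6.4] width 0.0572 F [ 0.5 -0.4 -1.8] ff 30.0
turn deg -0.1 joints [ 0.02  0.    1.46  0.    1.68 -0.55]
```

>>> carry_out --increments '[[255, [14, 10, 0], 0], [255, [30, 22, 0], 0], [255, [35, 26, 3], 0], [255, [35, 26, 3], 0], [255, [35, 26, 0], 0], [255, [30, 22, 0], 0], [255, [13, 11, 0], 0], [255, [0, 0, 0], 0]]'

```text
time: 11.85
tool_pos: [0.5239, 0.3091, 0.2113]
ee_rot: [-3.141, -0.0, 2.144]
wrist_force: [-0.8, -0.9, -1.6]
width: 0.0578
finger_force: 30.0
```

```bash
python3 -c "
from h import *
plan([.526,.308,.216],2.145)
a=robot.snapshot('side');b=robot.snapshot('scene')
cv2.imwrite('pics/s3.png',a);cv2.imwrite('pics/c3.png',b)
for n in ('scene','side'): print(n,proj(n,[.526,.308,.216]))
im=np.hstack([cv2.resize(b[200:350,270:420],(400,400),interpolation=2),cv2.resize(a[130:280,370:520],(400,400),interpolation=2)]);cv2.imwrite('pics/m3.png',im)"
```

```text
t 11.85 tcp [0.5239 0.3091 0.2113] rpy [-3.141 -0.     2.144] d mm [-2.   1.2 -4.7] width 0.0578 F [-0.8 -0.9 -1.6] ff 30.0
turn deg -0.1 joints [ 0.44  0.22  1.24  0.    1.69 -0.13]
scene (np.float64(370.0543363315253), np.float64(241.24199053218004))
side (np.float64(418.21936291663616), np.float64(164.11619551300174))
```

View pics/m3.png

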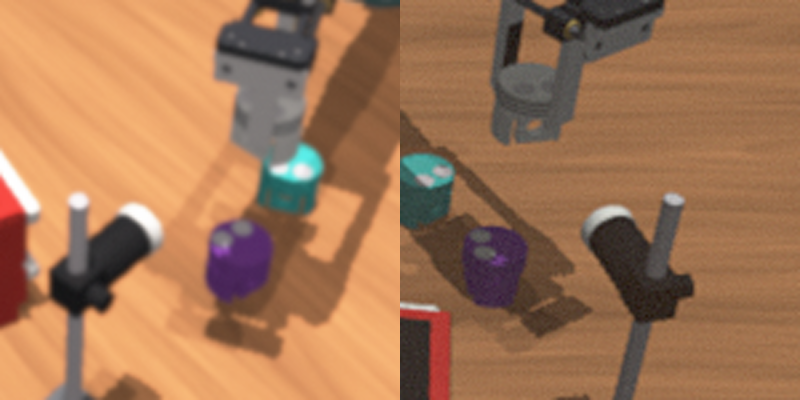

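>>> carry_out --increments '[[255, [-4, 9, -2], 0], [255, [-6, 15, -2], 0], [255, [-4, 10, -1], 0], [255, [-2, 4, 0], 0], [255, [0, 0, 0], 0], [255, [0, 0, 0], 0]]'

```text
time: 12.55
tool_pos: [0.5647, 0.3135, 0.2175]
ee_rot: [-3.141, -0.0, 2.142]
wrist_force: [0.2, -0.5, -1.2]
width: 0.0576
finger_force: 30.0
```

```bash
python3 -c "
from h import *
plan([.565,.316,.216],2.145)
A=np.mean([robot.snapshot('side').astype(float) for _ in range(8)],0).astype(np.uint8)
b=robot.snapshot('scene')
cv2.imwrite('pics/s4.png',A);cv2.imwrite('pics/c4.png',b)
p,M,o=pose(); u,v=proj('side',p-[0,0,.017]); us,vs=proj('scene',p-[0,0,.017]); print(u,v,us,vs)
x,y=int(u)-25,int(v)-30; xs,ys=int(us)-75,int(vs)-45; print(x,y,xs,ys)
up=lambda i,x,y,w,s:cv2.convertScaleAbs(cv2.resize(i[y:y+w,x:x+w],(400,400),interpolation=cv2.INTER_CUBIC),alpha=s)
cv2.imwrite('pics/m4.png',np.hstack([up(A,x,y,50,1.5),up(b,xs,ys,100,1.2)]))"
```

```text
t 12.55 tcp [0.5647 0.3135 0.2175] rpy [-3.141 -0.     2.142] d mm [1.9 1.6 1.5] width 0.0576 F [ 0.2 -0.5 -1.2] ff 30.0
turn deg -0.2 joints [ 0.42  0.3   1.12  0.    1.72 -0.15]
423.2065331220915 179.4696367302405 358.4027234941286 254.74103043722087
398 149 283 209
```

View pics/m4.png

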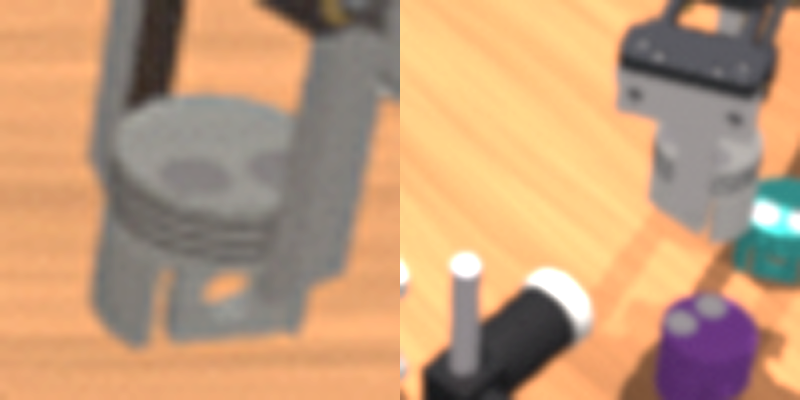

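```bash
python3 - <<'E'
from h import *
p,M,o=pose(); B=p-[0,0,.017]
for a in np.arange(-.3,.61,.1):
    print(round(a,1),np.round(proj('side',B+.022*np.array([np.cos(a),np.sin(a),0])),1), np.round([proj('side',B+[.022*np.cos(a)-s*.029*np.sin(a),.022*np.sin(a)+s*.029*np.cos(a),-.019]) for s in(-.6,.6)],1).tolist())
print('crown centre',proj('side',p+[0,0,.016]),'edge', [np.round(proj('side',p+[.029*np.cos(t),.029*np.sin(t),.016]),1) for t in(1.57,-1.57)])
# barrel axis: scene & side edges of current pictures
for n,f,r in [('side','s4',(430,195,490,260)),('scene','c4',(283,265,345,325))]:
    i=cv2.imread(f'pics/{f}.png'); x0,y0,x1,y1=r
    m=np.zeros(i.shape[:2],np.uint8); m[y0:y1,x0:x1]=(i[y0:y1,x0:x1].max(2)<60)
    k=max(cv2.findContours(m,0,2)[0],key=cv2.contourArea); print(n,cv2.minAreaRect(k),cv2.boundingRect(k))
E
```

```text
-0.3 [422.  184.9] [[412.7, 190.6], [428.8, 193.4]]
-0.2 [423.  185.1] [[413.6, 191.2], [429.9, 193.1]]
-0.1 [424.  185.2] [[414.7, 191.8], [430.9, 192.7]]
0.0 [425.1 185.2] [[415.8, 192.3], [431.8, 192.3]]
0.1 [426.1 185.2] [[416.9, 192.7], [432.6, 191.8]]
0.2 [427.1 185.1] [[418.2, 193.1], [433.3, 191.3]]
0.3 [428.  184.9] [[419.5, 193.4], [433.8, 190.7]]
0.4 [428.9 184.7] [[420.8, 193.6], [434.3, 190.1]]
0.5 [429.7 184.5] [[422.1, 193.8], [434.6, 189.4]]
0.6 [430.5 184.2] [[423.4, 193.9], [434.8, 188.7]]
crown centre (np.float64(425.44416933828074), np.float64(166.86644223558247)) edge [array([439. , 166.9]), array([412. , 166.9])]
side ((457.2610778808594, 231.7264862060547), (42.414939880371094, 25.416080474853516), 43.66777801513672) (441, 212, 39, 39)
scene ((307.5000305175781, 300.0000305175781), (21.92030906677246, 40.305084228515625), 45.0) (290, 282, 36, 37)
```

```bash
python3 - <<'E'
from h import *
L=np.array([.683,.34,.199])
for a in np.arange(0,.45,.1):
    for n in('scene','side'):
        d=np.array(proj(n,L+.06*np.array([np.cos(a),np.sin(a),0])))-proj(n,L); print(round(a,1),n,d.round(1),np.degrees(np.arctan2(d[1],d[0])).round(1),end=' | ')
    print()
# barrel edges in averaged pictures: fit lines on dark mask, side edges
for n,f,(x0,y0,x1,y1) in [('side','s4',(430,195,472,245)),('scene','c4',(300,265,345,315))]:
    i=cv2.GaussianBlur(cv2.imread(f'pics/{f}.png'),(3,3),0).max(2)
    e=cv2.createLineSegmentDetector().detect(cv2.resize(i[y0:y1,x0:x1],None,fx=4,fy=4,interpolation=2))[0][:,0]
    for s in e:
        l=np.hypot(s[2]-s[0],s[3]-s[1])/4
        if l>9: print(n,(s/4+[x0,y0,x0,y0]).round(1),l.round(1),(np.degrees(np.arctan2(s[3]-s[1],s[2]-s[0]))%180).round(1))
E
```

```text
0.0 scene [-23.8  12.6] 152.0 | 0.0 side [ 6.8 19.1] 70.5 | 
0.1 scene [-21.8  14.5] 146.5 | 0.1 side [ 9.9 19. ] 62.6 | 
0.2 scene [-19.6  16.1] 140.6 | 0.2 side [12.9 18.7] 55.6 | 
0.3 scene [-17.2  17.7] 134.2 | 0.3 side [15.7 18.3] 49.3 | 
0.4 scene [-14.6  19. ] 127.5 | 0.4 side [18.4 17.6] 43.7 | 
side [443.5 213.5 456.1 209.5] 13.3 162.2
side [455.4 244.8 437.9 218.4] 31.7 56.3
side [457.1 212.3 463.8 222.2] 12.0 56.3
side [464.6 220.6 468.1 205. ] 16.0 102.8
scene [314.9 278.8 324.8 286.1] 12.3 36.8
scene [302.5 291.  314.4 280.3] 15.9 138.2
scene [330.  292.1 309.7 308. ] 25.8 141.9
scene [303.2 277.8 301.9 288. ] 10.3 97.1
scene [337.2 307.9 344.6 295.9] 14.0 121.4
scene [302.  301.4 303.1 291. ] 10.4 96.0
```

View pics/c4.png

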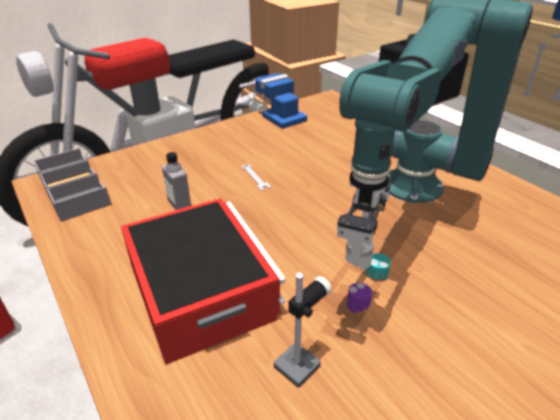

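The drawer is shut, with its front strip at about (255,240) tight against the chest. The piston hangs at (358,250) in front of the lens at (324,285), and the bottle and wrench look unmoved. The estimated bore position in the lens frame is about (-121, -3, +1.5) mm, with an angle error under 0.1 rad, so I'm handing in.

```bash
python3 -c "
from h import *
plan([.565,.316,.216]); print(robot.close_job())"
```

```text
t 13.0 tcp [0.5645 0.3144 0.2176] rpy [ 3.141 -0.     2.143] d mm [1.1 1.3 1.6] width 0.0578 F [-0.1  0.3 -0.8] ff 30.0
the job is handed in; nothing more can be done
None
```

The job is handed in at 13.0 s: the drawer is shut, and the larger piston is gripped in front of the lens with its bore an estimated 121 mm away and within about 3 mm of the axis. No verdict came back, and the small piston could not be seen after the drawer closed.

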